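# Park the spectrometer lamps in their matching holders

## Task

Put each of the four glass lamps standing about the bench into the low white holder whose pocket has the shape and size of that lamp's base, so that every lamp stands upright with its base flat on the pocket floor. Do not let any lamp tip over, and do not shift or knock over the glass beaker and the amber flask that stand among them.

Things in the scene. Friction and masses are not known exactly. Their poses are not given: they have to be found in the camera images.
- lamp_small: Lamp with the small round base, loose, upright, 130 mm tall. White base: a round disc 46 mm across, 16 mm thick; white collar 39 mm across up to height 40 mm; then a rigid clear glass tube 37 mm in diameter from 40 to 130 mm, best gripped from above, 20 to 30 mm below its top. About 140 g. Origin: centre of the underside; z up the tube.
- lamp_large: Lamp with the large round base, loose, upright, 130 mm tall. White base: a round disc 72 mm across, 16 mm thick; white collar 52 mm across up to height 40 mm; then a rigid clear glass tube 50 mm in diameter from 40 to 130 mm, best gripped from above, 20 to 30 mm below its top. About 240 g. Origin: centre of the underside; z up the tube.
- lamp_square: Lamp with the square base, loose, upright, 130 mm tall. White base: a square 54 x 54 mm, sides along its x and y axes, 16 mm thick; white collar 39 mm across up to height 40 mm; then a rigid clear glass tube 37 mm in diameter from 40 to 130 mm, best gripped from above, 20 to 30 mm below its top. About 170 g. Origin: centre of the underside; z up the tube.
- lamp_oblong: Lamp with the oblong base, loose, upright, 130 mm tall. White base: an oblong 44 mm along its x axis by 76 mm along its y axis, 16 mm thick; white collar 39 mm across up to height 40 mm; then a rigid clear glass tube 37 mm in diameter from 40 to 130 mm, best gripped from above, 20 to 30 mm below its top. About 170 g. Origin: centre of the underside; z up the tube.
- holder_small: Holder for the small round base: low white dish fixed to the bench, a round pocket 62 mm across (70 mm over the rim), 8 mm play all round. Grey floor 4 mm and rim top 14 mm above the bench. Round, so its yaw does not matter. Origin: centre of the underside, on the bench.
- holder_large: Holder for the large round base: low white dish fixed to the bench, a round pocket 88 mm across (96 mm over the rim), 8 mm play all round. Grey floor 4 mm and rim top 14 mm above the bench. Round, so its yaw does not matter. Origin: centre of the underside, on the bench.
- holder_square: Holder for the square base: low white dish fixed to the bench, a square pocket 70 x 70 mm (78 x 78 mm over the rim), sides along its x and y axes, 8 mm play all round. Grey floor 4 mm and rim top 14 mm above the bench. The base must be square with the pocket to go in; any quarter turn will do. Origin: centre of the underside, on the bench.
- holder_oblong: Holder for the oblong base: low white dish fixed to the bench, an oblong pocket 60 mm along its x axis by 92 mm along its y axis (68 x 100 mm over the rim), 8 mm play all round. Grey floor 4 mm and rim top 14 mm above the bench. The base's long side must lie along the pocket's long side to go in; either of the two ways round. Origin: centre of the underside, on the bench.
- beaker: Small clear glass beaker, 40 mm across, 50 mm tall, loose, standing among the lamps; not to be disturbed. Origin: centre of its underside.
- flask: Small amber glass conical flask, 48 mm across at the foot, 26 mm at the mouth, 68 mm tall, loose, standing among the lamps; not to be disturbed. Origin: centre of its underside.
Things that resemble listed ones, but are neither listed nor needed, are in the scene too. What is shaped like the holder_oblong but green or purple is not meant.

How it is judged:
By the outcome, as a careful person would: the job done as asked, in the order asked, and still so for the second after the job is handed in, with the robot touching nothing.
It also fails if it takes over 109 s, if anything falls off the work surface, if the arm or the gripper's body presses on something with over 40 N, if the wrist force passes 120 N, or if a joint passes its speed limit or range.

## Robot

A 6-joint arm with a two-finger parallel gripper is mounted at the origin on the work surface. World frame = base frame: x ahead of the robot, y to its left, z up, the work surface at z = 0. Lengths are in mm, angles in degrees, forces in N, time in s.
With the tool pointing down it reaches from about 300 to 850 mm from the base axis. Payload 4.2 kg.
Tool frame: the origin (TCP) lies at the very end of the fingers, on their centre line; the grasp point (between the pads) lies 19 mm behind it (env.tcp_to_grasp is the distance from the TCP to the grasp point, in mm); z points along the fingers, y is the line along which they close (so a half turn about z gives the same grasp; the last joint's range is limited). The gripper opens to 91 mm and grips with 3 to 60 N. Pads are 32 mm wide; open, the fingers measure 118 mm over their backs; the gripper's body (76 mm by 178 mm) begins 60 mm behind the grasp point.
Start: joints at [-1.146, 18.312, 89.639, -0, 72.044, -1.146], TCP at [575.016, 0, 213.976] pointing down, gripper open.
Joint ranges: [-177.97, 177.97], [-48.28, 115.42], [12.27, 149.76], [-77.06, 257.06], [2.81, 150.46], [-146.56, 146.56]. Speed limits (degrees/s): [147.25, 147.25, 180, 180, 180, 180].

## Interface

Orientations are given as [roll, pitch, yaw] about the fixed x, y, z axes, in that order (R = Rz(yaw) Ry(pitch) Rx(roll)).
In Python, from workcell import env gives the robot as it stands.
- The arm moves only by the tool move_arm, never from a script. Its argument "plan" is a list of rows, each a list of 3 entries, a list of its own where there are three numbers: the shift along the world's x, y, z in cm, then the turn about the world's z in degrees, then the closure, from 0 (fully open) to 1 (shut). In form: [[[x, y, z], turn, claw], ...]. A call has 1 to 5 rows; each row shifts and turns the commanded pose from where the row before left it; what a row does not reach is not made up. A row lasts 1/10 s, in which the tool goes at most 50 mm and 8.59 degrees, less where a joint would pass 70% of its speed; a pose out of reach is approached as far as the arm can. A call is refused whole if a number of a shift passes 5 or a number of a turn 8.59, either way. A call with a gripper value outside its range is refused whole. The fingers move at their own pace and stop on an object; "squeeze" is the grip in N (left out, the last holds). Time passes only in rows, so rows that do not move let the fingers close. It gives the time, the measured TCP pose, the force, the opening and the grip force at its end, in the units of the state.
- env.state(): the state, without advancing time (a new reading comes with each control period).
- env.grab_frame(name): name is "scene" or "side" or "wrist"; returns a dict with "frame" (420x560x3 uint8, red, green, blue), "z_map" (420x560 float32, mm along the optical axis (not along the pixel's ray), 0 where there is no reading), "fovy" (degrees; the focal length in pixels is half the picture's height over the tangent of half this angle, whatever the lens; pixels are square), "cx", "cy" (the principal point, pixels), "position" and "orientation" of the camera in the world. Camera axes: x right, y down, z forward; pixel columns grow to the right and rows downward; lengths in mm; the calibration is good to about 2 mm. The wrist camera is an equidistant fisheye: a pixel r from the principal point sees the ray r / f radians off the axis. A picture is of the moment at which its call begins.
- env.job_done(): hands the job in; it is judged then, once.
Trained networks look in a picture, given as the dict that the camera call returned (one of the last four; its "shot" number tells which), for a name from the list of things; names that differ only in an ending like _2 or _b are one class to them, and where a whole thing is asked for, a point or a joint stands for the part that bears it (a point fixed in the world has none). Each returns a list of dicts, best first, with "score" (0 to 1); they miss things now and then, are a little off and sometimes report something else, mostly with a low value. They report only what shows in the picture. A call takes as long as a camera call. They do not tell look-alikes from the thing itself.
- env.search_frame(picture, label): "point" ([column, row] in pixels, amid what is visible of it).
- env.landmark_of(picture, label): "point" ([column, row] in pixels: a listed point, or the origin of a listed thing).
The state is a dict: "time_s": time; "qpos": joint angles; "qvel": joint speeds; "effort": joint torques, N m; "ee_pos": TCP position; "ee_rot": TCP orientation; "force": force on the tool from outside, world axes, zero at the start; "torque": the same for the moment, N m; "gripper_width": finger opening in mm; "gripper_force": force on a finger pad.
Only numpy, scipy, OpenCV 4.12 (cv2) and the standard library are available. Lean on these libraries where they do the work, as an engineer would, in place of code of your own. Each camera call takes 0.05 s, during which the arm holds its last target. There are 200 camera calls.

## Working session

There is one attempt and no reset: what is moved stays moved. The work goes in short steps, Python scripts to look and compute and a tool call to move; the robot and the scene stay as the last step left them, time stands still between calls to the robot, and variables do not carry over. Pictures are saved under pics/ and viewed, at most 14 in all, crops included, and the job is handed in when it is done.

Besides the shell and the picture viewer there is one more tool, called after "Call:" by a JSON object that holds its "method" and its "body". move_arm: Moves the arm, as the interface text tells. Its arguments: {"type":"object","properties":{"plan":{"type":"array","items":{"type":"array"}},"squeeze":{"type":"number"}},"required":["plan"]}

```bash
ls; mkdir -p pics; cat > h.py <<'E'
import numpy as np, cv2
from scipy.spatial.transform import Rotation as R
from workcell import env
def rot(o):
    o=np.array(o,float)
    return o if o.shape==(3,3) else R.from_euler('xyz',o,degrees=True).as_matrix()
def ray(p,uv,wrist=False):
    f=210/np.tan(np.radians(p['fovy'])/2); d=np.array([uv[0]-p['cx'],uv[1]-p['cy']])/f
    if wrist:
        r=np.linalg.norm(d); s=np.sin(r)/r if r>1e-9 else 1
        v=np.array([d[0]*s,d[1]*s,np.cos(r)])
    else: v=np.array([d[0],d[1],1])
    return rot(p['orientation'])@v
def at_z(p,uv,z,wrist=False):
    v=ray(p,uv,wrist); c=np.array(p['position']); return c+v*(z-c[2])/v[2]
NAMES=['lamp_small','lamp_large','lamp_square','lamp_oblong','holder_small','holder_large','holder_square','holder_oblong','beaker','flask']
E
cat > a.py <<'E'
from h import *
for n in ['scene','side','wrist']:
    p=env.grab_frame(n); cv2.imwrite(f'pics/{n}0.png',p['frame'][:,:,::-1])
    np.savez(f'{n}0.npz',**{k:v for k,v in p.items()})
    print(n,p['position'],p['orientation'],p['fovy'],p['cx'],p['cy'])
    for l in NAMES:
        r=env.landmark_of(p,l)
        print(l,[(np.round(q['point']).tolist(),round(q['score'],2),np.round(at_z(p,q['point'],0,n=='wrist')[:2]).tolist()) for q in r[:4]])
print(env.state())
E
python3 a.py
```

```text
pics
scene [1203.86740276 -319.09158179  763.85608109] [-1.30826322e+02 -2.47187695e-02  6.34559547e+01] 54.545273987342256 279.1059700119808 208.31130670557047
lamp_small [([172.0, 257.0], 0.76, [460.0, -250.0]), ([297.0, 217.0], 0.36, [469.0, 103.0])]
lamp_large [([182.0, 309.0], 0.74, [623.0, -270.0]), ([334.0, 225.0], 0.49, [544.0, 178.0])]
lamp_square []
lamp_oblong [([381.0, 226.0], 0.91, [604.0, 291.0])]
holder_small [([256.0, 275.0], 0.78, [609.0, -85.0])]
holder_large [([296.0, 219.0], 0.88, [477.0, 99.0])]
holder_square []
holder_oblong [([387.0, 186.0], 0.8, [469.0, 419.0]), ([344.0, 197.0], 0.56, [452.0, 272.0]), ([311.0, 179.0], 0.53, [331.0, 228.0])]
beaker [([273.0, 248.0], 0.72, [545.0, -8.0])]
flask [([332.0, 224.0], 0.78, [536.0, 177.0]), ([169.0, 251.0], 0.37, [436.0, -250.0])]
side [ 420.28398455  929.67294303 1055.12418178] [-139.34544831   -0.90356773 -175.56490667] 43.67079266518104 279.3570210392229 218.16278026623013
lamp_small [([296.0, 149.0], 0.6, [445.0, -251.0])]
lamp_large [([239.0, 139.0], 0.61, [622.0, -282.0])]
lamp_square [([291.0, 184.0], 0.6, [452
[... 1264 characters left out ...]
93, [533.0, 183.0])]
{'time_s': 1.65, 'qpos': array([-1.14448415e+00,  1.83119598e+01,  8.96405791e+01, -8.02212147e-04,
        7.20440676e+01, -1.14493941e+00]), 'qvel': array([ 0.0464579 ,  0.01341425,  0.04840021,  0.095306  , -0.01524352,
        0.01292427]), 'effort': array([-4.01689394e-04, -4.12338889e+01, -2.32225817e+01,  7.27953203e-02,
        3.76854104e-02,  4.84546334e-06]), 'ee_pos': array([5.75002617e+02, 1.06082475e-02, 2.13964606e+02]), 'ee_rot': array([1.79996622e+02, 8.30809093e-04, 9.00007025e+01]), 'force': array([-0.28086431,  0.69803999,  0.85203366]), 'torque': array([-0.00428702, -0.0063746 , -0.04929515]), 'gripper_force': 0.0, 'gripper_width': 91.11061572808525}
```

View pictures.

```bash
python3 - <<'E'
import cv2,numpy as np
a=cv2.imread('pics/scene0.png')[130:380,110:440];cv2.imwrite('pics/scene0c.png',cv2.resize(a,(792,600),interpolation=3))
a=cv2.imread('pics/side0.png')[90:400,170:400];cv2.imwrite('pics/side0c.png',cv2.resize(a,(445,600),interpolation=3))
E
```

```text
(no output)
```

View pics/scene0c.png

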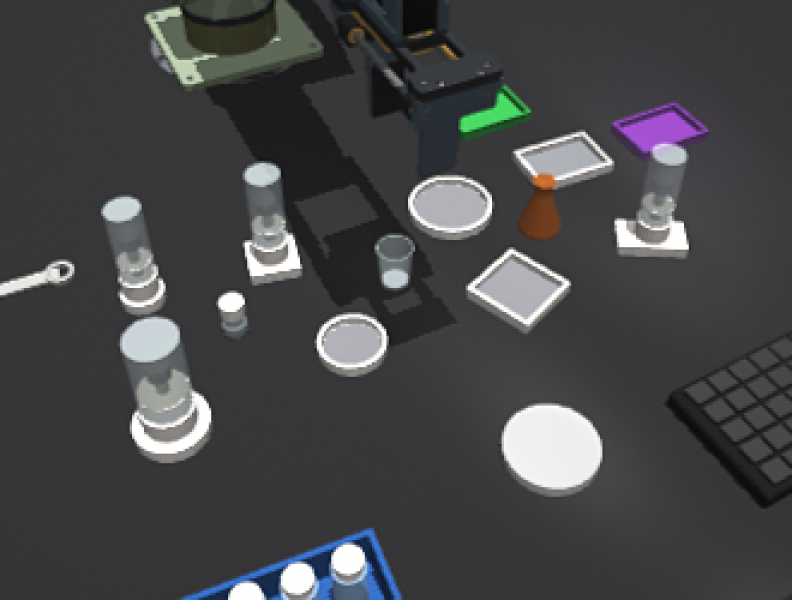

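View pics/side0c.png

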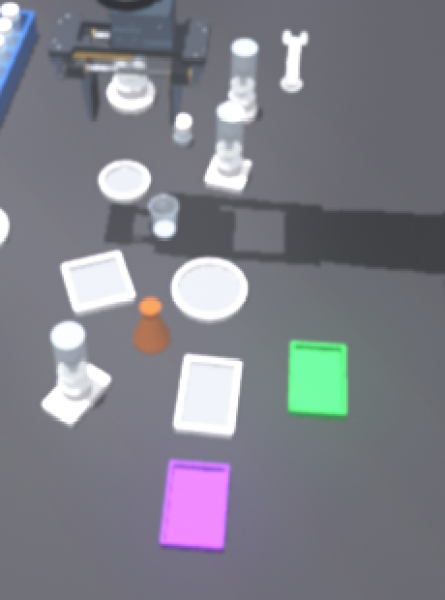

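View pics/wrist0.png

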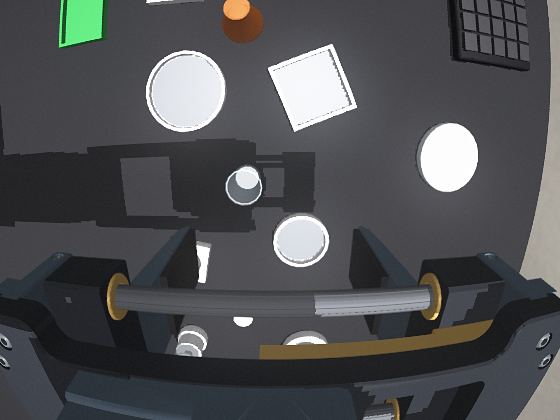

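White oblong at scene px (344,197) is holder_oblong. The lookalikes are green (311,179) and purple (387,186), both excluded by colour. The lid disc (340,317) and the small vial (206,262) are distractors. Next I'll measure all of them from the depth in both views.

```bash
cat > b.py <<'E'
from h import *
C={'lamp_small':(452,-252),'lamp_large':(624,-280),'lamp_square':(460,-105),'lamp_oblong':(612,286),'holder_small':(608,-78),'holder_large':(474,101),'holder_square':(620,98),'holder_oblong':(453,262),'beaker':(540,-2),'flask':(538,180)}
def cloud(p):
    z=np.array(p['z_map']);f=210/np.tan(np.radians(float(p['fovy']))/2)
    v,u=np.nonzero(z>0);d=z[v,u]
    P=np.c_[(u-p['cx'])/f*d,(v-p['cy'])/f*d,d]@rot(p['orientation']).T+p['position']
    return P,p['frame'][v,u].astype(int)
if __name__=='__main__':
  D={n:cloud(np.load(n+'0.npz')) for n in ['scene','side']}
  D['both']=tuple(np.vstack([D['scene'][i],D['side'][i]]) for i in (0,1))
  for k,c in C.items():
    for n,(P,col) in D.items():
      m=(np.hypot(*(P[:,:2]-c).T)<62)
      Q=P[m];cc=col[m]
      s=Q[(Q[:,2]>8)&(Q[:,2]<22)&(cc.min(1)>110)] if k not in('beaker','flask') else Q[Q[:,2]>8]
      if len(s)<8: print(k,n,len(s));continue
      r=cv2.minAreaRect(s[:,:2].astype(np.float32)); ce,rad=cv2.minEnclosingCircle(s[:,:2].astype(np.float32))
      t=Q[Q[:,2]>(90 if 'lamp' in k else 40)]
      print(k,n,len(s),'rect',np.round(r[0]),np.round(r[1]),round(r[2],1),'circ',np.round(ce),round(rad),'zmed',round(np.median(s[:,2]),1),'top',len(t),np.round(t.mean(0)) if len(t) else '', round(np.percentile(Q[:,2],99.5)))
E
python3 b.py
```

```text
lamp_small scene 93 rect [ 461. -251.] [45. 30.] 87.0 circ [ 453. -251.] 23 zmed 15.4 top 328 [ 460. -252.  118.] 132
lamp_small side 30 rect [ 435. -240.] [27. 11.] 53.7 circ [ 435. -240.] 14 zmed 16.6 top 224 [ 450. -242.  117.] 133
lamp_small both 123 rect [ 452. -248.] [42. 49.] 38.1 circ [ 451. -249.] 25 zmed 15.7 top 552 [ 455. -248.  117.] 132
lamp_large scene 322 rect [ 631. -271.] [71. 59.] 86.5 circ [ 626. -270.] 36 zmed 15.5 top 670 [ 633. -271.  120.] 131
lamp_large side 164 rect [ 621. -261.] [70. 59.] 14.2 circ [ 622. -267.] 36 zmed 15.8 top 37 [ 617. -248.   95.] 99
lamp_large both 486 rect [ 624. -269.] [71. 73.] 59.0 circ [ 624. -268.] 38 zmed 15.6 top 707 [ 632. -270.  119.] 131
lamp_square scene 204 rect [ 464. -111.] [54. 53.] 78.3 circ [ 464. -112.] 37 zmed 15.2 top 508 [470. -88. 307.] 575
lamp_square side 168 rect [ 461. -109.] [61. 55.] 78.3 circ [ 462. -110.] 39 zmed 15.1 top 250 [ 461. -103.  117.] 132
lamp_square both 372 rect [ 462. -109.] [61. 58.] 78.8 circ [ 462. -110.] 39 zmed 15.1 top 758 [467. -93. 244.] 573
lamp_oblong scene 258 rect [621. 277.] [76
[... 1564 characters left out ...]
72.] 88.0 circ [457. 266.] 59 zmed 12.8 top 0  17
beaker scene 3863 rect [544.  -8.] [101. 115.] 89.0 circ [540.  -3.] 62 zmed 388.8 top 3687 [564. -21. 417.] 594
beaker side 4285 rect [543.  11.] [116.  97.] 1.4 circ [540.  -1.] 62 zmed 401.6 top 4122 [547.  29. 422.] 606
beaker both 8148 rect [544.   1.] [118. 117.] 86.0 circ [540.  -2.] 62 zmed 397.0 top 7809 [555.   6. 420.] 604
flask scene 303 rect [527. 161.] [77. 76.] 6.1 circ [535. 158.] 47 zmed 31.1 top 112 [542. 181.  58.] 68
flask side 376 rect [531. 170.] [92. 88.] 86.8 circ [532. 174.] 60 zmed 29.7 top 135 [538. 186.  59.] 70
flask both 679 rect [531. 169.] [94. 88.] 86.8 circ [530. 173.] 60 zmed 30.6 top 247 [540. 184.  59.] 69
```

```bash
cat > c.py <<'E'
from b import *
from scipy.optimize import minimize
# signed distance fit: points on top faces should lie inside footprint, tight
D={n:cloud(np.load(n+'0.npz')) for n in ['scene','side']}
for k,c,ang in [('holder_oblong',(461,267),87.5),('lamp_oblong',(619,278),60),('lamp_square',(462,-110),78.4),('holder_square',(619,106),23)]:
    for n,(P,col) in D.items():
        m=(np.hypot(*(P[:,:2]-c).T)<68)&(P[:,2]>9)&(P[:,2]<20)&(col.min(1)>110)
        s=P[m][:,:2].astype(np.float32)
        r=[]
        for a in np.arange(-8,8.1,.5):
            t=np.radians(ang+a);X=s@np.array([[np.cos(t),-np.sin(t)],[np.sin(t),np.cos(t)]])
            lo=np.percentile(X,2,0);hi=np.percentile(X,98,0);r.append((np.prod(hi-lo),a+ang,hi-lo,(lo+hi)/2@np.array([[np.cos(t),np.sin(t)],[-np.sin(t),np.cos(t)]])))
        b=min(r,key=lambda q:q[0]);print(k,n,len(s),b[1],np.round(b[2]),np.round(b[3],1))
E
python3 c.py
```

```text
holder_oblong scene 156 87.5 [100.  70.] [460.8 266.7]
holder_oblong side 272 87.5 [101.  67.] [459.5 267.1]
lamp_oblong scene 240 59.0 [73. 41.] [621.3 276.2]
lamp_oblong side 319 57.0 [75. 42.] [616.4 280. ]
lamp_square scene 192 74.9 [53. 51.] [ 464.8 -111.8]
lamp_square side 156 83.4 [53. 55.] [ 461.  -107.7]
holder_square scene 218 22.0 [78. 79.] [620.2 105.8]
holder_square side 210 23.0 [77. 81.] [618.9 106.2]
```

Call:
{"method": "move_arm", "body": {"plan": [[[-4,-4,0],0,0],[[-4,-4,0],0,0],[[-3.2,-3,0],0,0],[[0,0,0],0,0],[[0,0,0],0,0]], "squeeze": 25}}

```text
time_s: 2.15
ee_pos: [472.4, -101.1, 214.4]
ee_rot: [179.9, -0.0, 89.9]
force: [-0.3, -0.0, -0.3]
gripper_width: 91.1
gripper_force: 0.0
```

Call:
{"method": "move_arm", "body": {"plan": [[[-1,-0.9,0],0,0],[[0,0,-4],0,0],[[0,0,-4],0,0],[[0,0,-3.8],0,0],[[0,0,-1],0,0]]}}

```text
time_s: 2.65
ee_pos: [459.8, -108.6, 82.5]
ee_rot: [-179.6, -0.1, 90.1]
force: [-0.0, 0.6, 0.2]
gripper_width: 91.2
gripper_force: 0.0
```

```bash
python3 - <<'E'
from h import *
p=env.grab_frame('wrist');cv2.imwrite('pics/w1.png',p['frame'][:,:,::-1])
q=env.landmark_of(p,'lamp_square');print([(a['point'],a['score'],at_z(p,a['point'],0,True)) for a in q])
E
```

```text
[([272.8, 210.6], 0.75, array([ 458.73429754, -108.50635396,    0.        ]))]
```

View pics/w1.png

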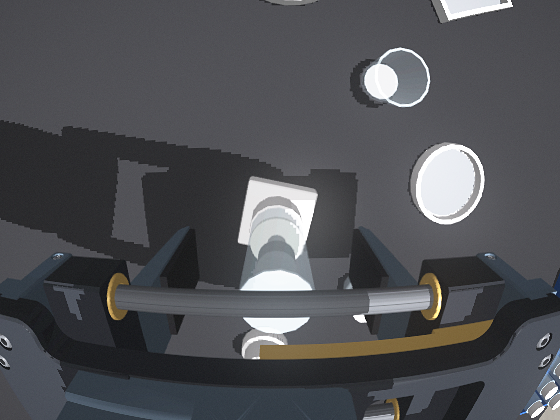

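The lamp sits between the pads: base corners at (250,177) and (317,192), tube top at (278,303), midway between the fingers at columns 195 and 358. Gripping.

Call:
{"method": "move_arm", "body": {"plan": [[[0,0,0],0,1],[[0,0,0],0,1],[[0,0,0],0,1],[[0,0,0],0,1],[[0,0,0],0,1]], "squeeze": 25}}

```text
time_s: 3.25
ee_pos: [462.6, -109.8, 86.5]
ee_rot: [179.9, 0.0, 90.0]
force: [0.3, -0.2, 0.2]
gripper_width: 54.1
gripper_force: 0.0
```

Call:
{"method": "move_arm", "body": {"plan": [[[0,0,0],0,1],[[0,0,0.5],0,1],[[0,0,2],0,1],[[0,0,3],0,1],[[0,0,3],0,1]]}}

```text
time_s: 3.75
ee_pos: [461.7, -109.6, 171.7]
ee_rot: [-179.9, -0.0, 90.0]
force: [0.0, -1.0, -0.7]
gripper_width: 36.6
gripper_force: 25.0
```

Call:
{"method": "move_arm", "body": {"plan": [[[0,0,4],6.9,1],[[2,2.8,1],6.9,1],[[2.5,3.6,0],6.9,1],[[2.5,3.6,0],6.9,1],[[2.5,3.6,0],6.9,1]]}}

```text
time_s: 4.25
ee_pos: [557.8, 27.6, 221.3]
ee_rot: [180.0, 0.0, 124.8]
force: [-0.3, 0.1, -1.8]
gripper_width: 36.6
gripper_force: 25.0
```

Call:
{"method": "move_arm", "body": {"plan": [[[2.5,3.5,0],0,1],[[2.5,3,0],0,1],[[1.3,1.5,0],0,1],[[0,0,0],0,1],[[0,0,0],0,1]]}}

```text
time_s: 4.75
ee_pos: [619.6, 106.1, 220.4]
ee_rot: [-179.9, -0.0, 124.5]
force: [-0.5, -0.8, -0.7]
gripper_width: 36.5
gripper_force: 25.0
```

```bash
python3 - <<'E'
from h import *
p=env.grab_frame('wrist');cv2.imwrite('pics/w2.png',p['frame'][:,:,::-1])
print(env.state()['ee_pos'],env.state()['ee_rot'])
q=env.landmark_of(p,'holder_square');print([(a['point'],a['score'],at_z(p,a['point'],0,True)) for a in q])
E
```

```text
[619.42501952 105.5210363  220.6790974 ] [-1.79903225e+02 -1.56367796e-02  1.24484453e+02]
[([271.6, 174.8], 0.86, array([618.00191311, 104.48701032,   0.        ]))]
```

View pics/w2.png

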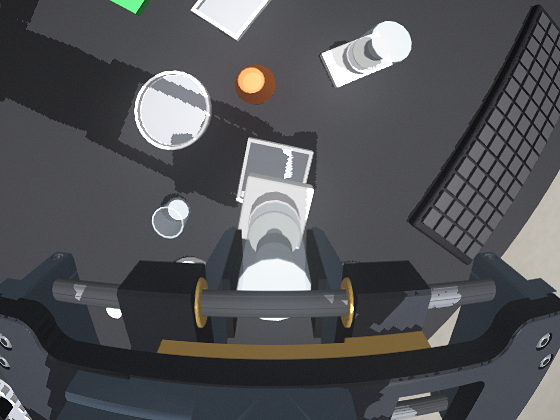

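The base edge (250,176)-(315,188) is parallel to the holder edge (246,139)-(313,153), so the lamp can go down.

Call:
{"method": "move_arm", "body": {"plan": [[[0,0,-3.5],0,1],[[0,0,-4],0,1],[[0,0,-3],0,1],[[0,0,-1],0,1],[[0,0,-0.5],0,1]]}}

```text
time_s: 5.35
ee_pos: [619.8, 105.4, 100.7]
ee_rot: [-179.9, -0.0, 124.4]
force: [0.2, 0.1, -1.0]
gripper_width: 36.5
gripper_force: 25.0
```

Call:
{"method": "move_arm", "body": {"plan": [[[0,0,-0.3],0,1],[[0,0,-0.3],0,1],[[0,0,0],0,1]]}}

```text
time_s: 5.65
ee_pos: [621.1, 106.3, 96.2]
ee_rot: [179.9, 0.1, 124.5]
force: [-0.2, -0.0, -1.0]
gripper_width: 36.5
gripper_force: 25.0
```

Call:
{"method": "move_arm", "body": {"plan": [[[0,0,-0.2],0,1],[[0,0,-0.2],0,1],[[0,0,0],0,1]]}}

```text
time_s: 5.95
ee_pos: [621.7, 106.5, 95.9]
ee_rot: [179.7, 0.1, 124.5]
force: [-4.0, -0.7, 17.9]
gripper_width: 36.9
gripper_force: 25.0
```

Call:
{"method": "move_arm", "body": {"plan": [[[0,0,-0.1],0,1],[[0,0,0],0,1]]}}

```text
time_s: 6.15
ee_pos: [621.7, 106.5, 95.8]
ee_rot: [179.7, 0.2, 124.5]
force: [-6.1, 0.3, 21.0]
gripper_width: 36.3
gripper_force: 25.0
```

```bash
cat > v.py <<'E'
import sys
from b import *
# python3 v.py tag x y : crops of scene & side around, lamp top cloud and base
tag,x,y=sys.argv[1],float(sys.argv[2]),float(sys.argv[3]);o=[]
for n in ['scene','side']:
    p=env.grab_frame(n);f=210/np.tan(np.radians(p['fovy'])/2)
    q=rot(p['orientation']).T@(np.array([x,y,50])-p['position']);u,v=int(f*q[0]/q[2]+p['cx']),int(f*q[1]/q[2]+p['cy'])
    a=np.pad(p['frame'],((80,80),(80,80),(0,0)))[v+20:v+140,u+20:u+140];o.append(cv2.resize(a[:,:,::-1],(400,400),interpolation=3))
    P,c=cloud(p);m=(np.hypot(P[:,0]-x,P[:,1]-y)<50)&(c.min(1)>110)
    for lo,hi in((8,28),(30,50)):
        s=P[m&(P[:,2]>lo)&(P[:,2]<hi)]
        print(n,lo,len(s),np.round(np.percentile(s,[5,50,95],axis=0),1).tolist() if len(s) else '')
cv2.imwrite(f'pics/{tag}.png',np.hstack(o))
E
python3 v.py p1 621 106
```

```text
scene 8 395 [[589.4, 67.7, 9.6], [637.1, 93.6, 15.9], [659.0, 145.4, 22.5]]
scene 30 83 [[621.5, 87.2, 31.3], [637.2, 95.7, 41.5], [641.8, 114.5, 48.6]]
side 8 405 [[581.4, 75.1, 9.0], [613.6, 121.3, 15.9], [657.5, 146.0, 23.6]]
side 30 93 [[603.9, 106.6, 30.4], [617.7, 119.9, 39.5], [636.8, 125.2, 49.3]]
```

View pics/p1.png

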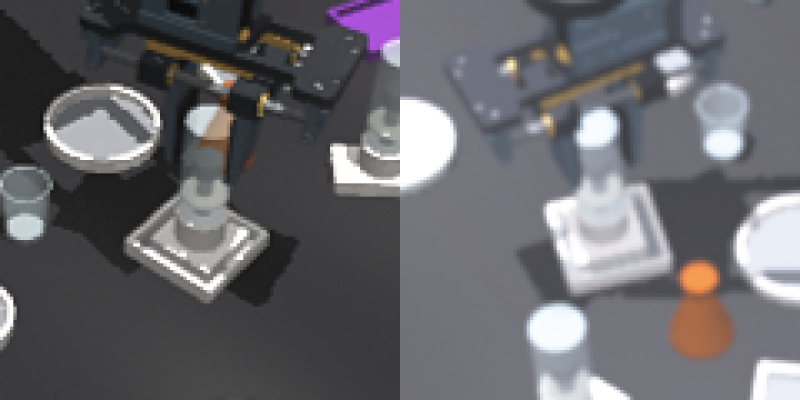

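Scene view (left, 200,245) shows the square base inside the rim and flush with it. Releasing and going to lamp_oblong.

Call:
{"method": "move_arm", "body": {"plan": [[[0,0,0.2],0,0.9],[[0,0,0],0,0],[[0,0,0],0,0],[[0,0,0],0,0],[[0,0,0],0,0]]}}

```text
time_s: 6.75
ee_pos: [620.2, 106.3, 91.6]
ee_rot: [-180.0, -0.0, 124.5]
force: [0.3, 0.8, 0.2]
gripper_width: 65.4
gripper_force: 0.0
```

Call:
{"method": "move_arm", "body": {"plan": [[[0,0,1],0,0],[[0,0,3],0,0],[[0,0,4],0,0],[[0,0,3],0,0],[[0,2,0],0,0]]}}

```text
time_s: 7.25
ee_pos: [623.2, 125.2, 208.2]
ee_rot: [179.5, 0.3, 124.4]
force: [1.3, 0.1, -0.2]
gripper_width: 91.4
gripper_force: 0.0
```

Call:
{"method": "move_arm", "body": {"plan": [[[0,4,0],0,0],[[0,4,0],0,0],[[0,4,0],0,0],[[-0.2,3.1,0],0,0],[[0,0,0],0,0]]}}

```text
time_s: 7.75
ee_pos: [617.7, 281.4, 202.1]
ee_rot: [179.9, -0.1, 124.7]
force: [-0.5, -1.1, 0.0]
gripper_width: 91.2
gripper_force: 0.0
```

```bash
python3 v.py p2 621 106; python3 - <<'E'
from h import *
p=env.grab_frame('wrist');cv2.imwrite('pics/w3.png',p['frame'][:,:,::-1])
print(env.state()['ee_pos'])
q=env.landmark_of(p,'lamp_oblong');print([(a['point'],a['score'],at_z(p,a['point'],0,True)) for a in q])
E
```

```text
scene 8 445 [[587.2, 67.5, 9.1], [637.2, 92.9, 14.8], [660.3, 145.7, 22.3]]
scene 30 92 [[620.2, 87.0, 31.4], [637.4, 95.7, 41.4], [642.0, 114.2, 48.9]]
side 8 351 [[582.1, 81.9, 9.2], [622.7, 124.2, 15.2], [658.1, 148.2, 23.4]]
side 30 52 [[613.8, 112.4, 30.7], [624.5, 122.2, 40.5], [638.7, 125.1, 46.9]]
[618.28189823 276.68744584 202.15541001]
[([275.5, 176.6], 0.76, array([619.81133355, 280.26627902,   0.        ]))]
```

View pics/p2.png

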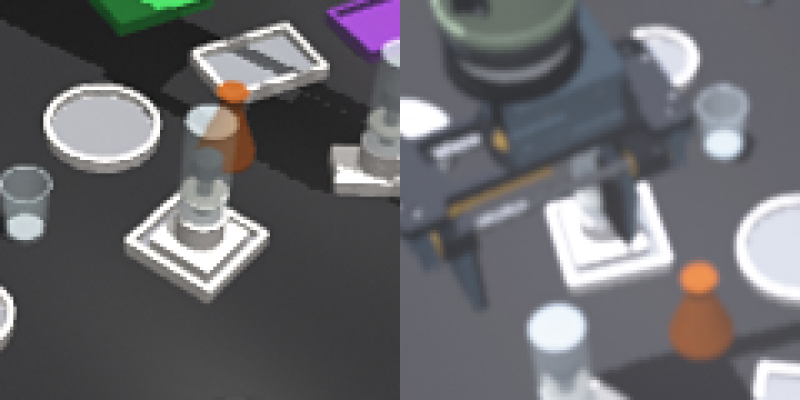

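Square lamp is upright and flat in its pocket (scene crop 205,225). Now lamp_oblong.

Call:
{"method": "move_arm", "body": {"plan": [[[0.1,0.2,-2],0,0],[[0,0,-4],0,0],[[0,0,-3.5],0,0],[[0,0,-2.1],0,0],[[0,0,0],0,0.5]]}}

```text
time_s: 8.45
ee_pos: [617.4, 276.7, 82.5]
ee_rot: [-179.6, -0.1, 124.4]
force: [-0.6, 0.2, -0.2]
gripper_width: 86.0
gripper_force: 0.0
```

Call:
{"method": "move_arm", "body": {"plan": [[[0,0,0],0,1],[[0,0,0],0,1],[[0,0,0],0,1],[[0,0,0],0,1],[[0,0,0],0,1]]}}

```text
time_s: 8.95
ee_pos: [619.5, 279.4, 86.7]
ee_rot: [179.9, 0.0, 124.5]
force: [-0.0, 0.8, -0.7]
gripper_width: 46.1
gripper_force: 0.0
```

Call:
{"method": "move_arm", "body": {"plan": [[[0,0,0],0,1],[[0,0,0],0,1],[[0,0,0],0,1]]}}

```text
time_s: 9.25
ee_pos: [619.1, 279.3, 86.1]
ee_rot: [-180.0, -0.0, 124.5]
force: [-0.4, 0.2, 1.3]
gripper_width: 36.8
gripper_force: 25.0
```

Call:
{"method": "move_arm", "body": {"plan": [[[0,0,1],0,1],[[0,0,3],0,1],[[0,0,3],5.7,1],[[-2,-0.2,0],5.7,1],[[-3,-0.2,0],5.7,1]]}}

```text
time_s: 9.75
ee_pos: [570.7, 275.6, 157.4]
ee_rot: [179.8, 0.1, 141.8]
force: [-0.2, -0.7, -1.6]
gripper_width: 36.5
gripper_force: 25.0
```

Call:
{"method": "move_arm", "body": {"plan": [[[-3,-0.2,0],5.7,1],[[-3,-0.2,0],5.7,1],[[-3,-0.2,0],0,1],[[-1.9,-0.2,0],0,1],[[0,0,0],0,1]]}}

```text
time_s: 10.25
ee_pos: [457.9, 266.9, 156.6]
ee_rot: [-180.0, -0.1, 153.1]
force: [0.7, 0.6, -1.2]
gripper_width: 36.8
gripper_force: 25.0
```

```bash
python3 - <<'E'
from h import *
p=env.grab_frame('wrist');cv2.imwrite('pics/w4.png',p['frame'][:,:,::-1])
print(env.state()['ee_pos'],env.state()['ee_rot'])
q=env.landmark_of(p,'holder_oblong');print([(a['point'],a['score'],at_z(p,a['point'],0,True)) for a in q])
E
```

```text
[459.93121921 267.41792927 156.73186804] [1.79938714e+02 4.75070133e-02 1.53051724e+02]
[([398.6, 131.3], 0.85, array([462.71606714, 413.16204406,   0.        ])), ([272.6, 187.6], 0.77, array([ 4.58185972e+02,  2.66600814e+02, -5.68434189e-14])), ([184.5, 93.6], 0.69, array([329.04305317, 231.92095942,   0.        ]))]
```

View pics/w4.png

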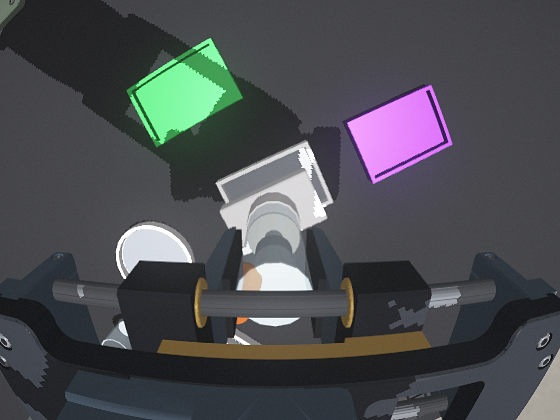

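This is the white holder at (272,175); green (185,95) and purple (398,132) are the decoys. The base edge (220,207)-(303,170) is parallel to the rim edge (217,183)-(307,141). Lowering.

Call:
{"method": "move_arm", "body": {"plan": [[[0,0,-2],0,1],[[0,0,-2.5],0,1],[[0,0,-1],0,1],[[0,0,-0.5],0,1],[[0,0,-0.3],0,1]]}}

```text
time_s: 10.85
ee_pos: [461.2, 267.5, 93.0]
ee_rot: [180.0, 0.0, 153.0]
force: [0.2, 0.5, -0.8]
gripper_width: 36.7
gripper_force: 25.0
```

Call:
{"method": "move_arm", "body": {"plan": [[[0,0,-0.2],0,1],[[0,0,-0.1],0,1],[[0,0,0],0,1]]}}

```text
time_s: 11.15
ee_pos: [460.6, 267.5, 90.5]
ee_rot: [179.9, 0.0, 153.0]
force: [0.2, -0.0, -1.9]
gripper_width: 36.6
gripper_force: 25.0
```

Call:
{"method": "move_arm", "body": {"plan": [[[0,0,-0.1],0,1],[[0,0,0],0,1],[[0,0,0],0,0.9],[[0,0,0],0,0],[[0,0,0],0,0]]}}

```text
time_s: 11.65
ee_pos: [460.4, 267.4, 88.9]
ee_rot: [180.0, 0.0, 153.0]
force: [0.3, 0.5, -0.3]
gripper_width: 49.6
gripper_force: 0.0
```

Call:
{"method": "move_arm", "body": {"plan": [[[0,0,0],0,0],[[0,0,0],0,0],[[0,0,2],0,0],[[0,0,4],0,0],[[0,0,4],0,0]]}}

```text
time_s: 12.15
ee_pos: [459.8, 267.0, 189.4]
ee_rot: [-179.9, -0.1, 153.0]
force: [0.8, 0.1, -0.8]
gripper_width: 89.6
gripper_force: 0.0
```

```bash
python3 v.py p3 461 267
```

```text
scene 8 301 [[430.6, 229.6, 9.5], [475.8, 255.6, 17.6], [494.9, 303.1, 23.3]]
scene 30 68 [[458.9, 248.0, 31.2], [476.0, 257.2, 41.0], [481.2, 276.1, 48.7]]
side 8 443 [[427.6, 238.2, 9.2], [461.0, 289.1, 17.2], [492.1, 312.9, 23.6]]
side 30 89 [[443.2, 271.0, 30.9], [459.6, 281.9, 40.2], [479.0, 285.9, 48.0]]
```

View pics/p3.png

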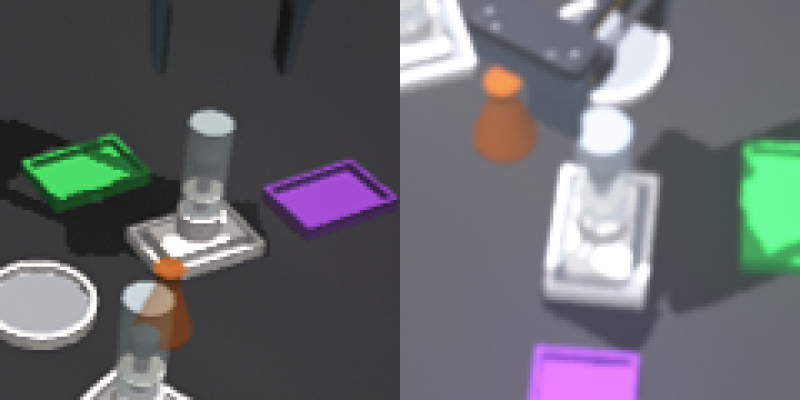

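Oblong lamp is seated upright in the white holder (scene crop 205,210). Next is lamp_small.

Call:
{"method": "move_arm", "body": {"plan": [[[0,-3,1.5],-7,0],[[0,-4.5,0],-7,0],[[0,-4.5,0],-7,0],[[0,-4.5,0],-7,0],[[0,-4.5,0],-7,0]]}}

```text
time_s: 12.75
ee_pos: [459.7, 55.7, 203.3]
ee_rot: [-180.0, -0.0, 117.7]
force: [0.7, -1.1, -0.0]
gripper_width: 91.2
gripper_force: 0.0
```

Call:
{"method": "move_arm", "body": {"plan": [[[0,-4.5,0],-7,0],[[0,-4.5,0],-7,0],[[0,-4.5,0],-7,0],[[0,-4.5,0],-7,0],[[0,-4.5,0],0,0]]}}

```text
time_s: 13.25
ee_pos: [459.7, -169.4, 203.3]
ee_rot: [-180.0, -0.0, 89.9]
force: [0.8, 0.7, -0.0]
gripper_width: 91.1
gripper_force: 0.0
```

Call:
{"method": "move_arm", "body": {"plan": [[[-0.5,-4.5,0],0,0],[[-0.3,-3.7,0],0,0],[[0,0,0],0,0],[[0,0,0],0,0]]}}

```text
time_s: 13.65
ee_pos: [451.7, -249.9, 203.0]
ee_rot: [-179.9, -0.1, 89.9]
force: [-0.6, 0.4, 0.3]
gripper_width: 91.0
gripper_force: 0.0
```

```bash
python3 - <<'E'
from h import *
p=env.grab_frame('wrist');cv2.imwrite('pics/w5.png',p['frame'][:,:,::-1])
print(env.state()['ee_pos'],env.state()['ee_rot'])
for l in['lamp_small','lamp_large']:
  q=env.landmark_of(p,l);print([(a['point'],a['score'],at_z(p,a['point'],0,True)) for a in q])
E
```

```text
[ 451.90442118 -249.0647526   203.20847476] [-1.79933957e+02 -7.99354828e-02  8.99749173e+01]
[([271.3, 180.7], 0.92, array([ 448.83293945, -253.05174876,    0.        ]))]
[([410.0, 199.0], 0.83, array([ 625.51758717, -275.5735691 ,    0.        ]))]
```

Call:
{"method": "move_arm", "body": {"plan": [[[0,-0.2,-2],0,0],[[0,0,-4],0,0],[[0,0,-3.5],0,0],[[0,0,-2.2],0,0],[[0,0,0],0,0.5]]}}

```text
time_s: 14.3
ee_pos: [450.4, -249.2, 84.2]
ee_rot: [-179.7, -0.2, 90.1]
force: [-0.2, 0.2, 1.1]
gripper_width: 85.9
gripper_force: 0.0
```

Call:
{"method": "move_arm", "body": {"plan": [[[0,0,0],0,1],[[0,0,0],0,1],[[0,0,0],0,1],[[0,0,0],0,1],[[0,0,0],0,1]]}}

```text
time_s: 14.8
ee_pos: [452.6, -251.9, 87.6]
ee_rot: [179.9, 0.0, 90.0]
force: [0.3, -0.0, 0.8]
gripper_width: 45.9
gripper_force: 0.0
```

Call:
{"method": "move_arm", "body": {"plan": [[[0,0,0],0,1],[[0,0,0],0,1],[[0,0,0],0,1]]}}

```text
time_s: 15.1
ee_pos: [452.3, -251.8, 87.2]
ee_rot: [180.0, 0.0, 90.0]
force: [-0.6, 0.0, 2.7]
gripper_width: 36.8
gripper_force: 25.0
```

Call:
{"method": "move_arm", "body": {"plan": [[[0,0,1],0,1],[[0,0,4],0,1],[[0,0,4],0,1],[[2,2.2,0],0,1],[[2.8,3,0],0,1]]}}

```text
time_s: 15.6
ee_pos: [500.8, -200.5, 179.3]
ee_rot: [179.8, 0.1, 89.8]
force: [0.5, -1.0, -1.1]
gripper_width: 36.7
gripper_force: 25.0
```

Call:
{"method": "move_arm", "body": {"plan": [[[3,3.2,0],0,1],[[3,3.2,0],0,1],[[3,3.2,0],0,1],[[1.9,2.1,0],0,1],[[0,0,0],0,1]]}}

```text
time_s: 16.1
ee_pos: [611.6, -79.7, 176.8]
ee_rot: [179.9, -0.1, 90.2]
force: [-1.1, 0.1, -1.1]
gripper_width: 37.0
gripper_force: 25.0
```

Call:
{"method": "move_arm", "body": {"plan": [[[0,0,-3],0,1],[[0,0,-3.5],0,1],[[0,0,-1],0,1],[[0,0,-0.4],0,1],[[0,0,-0.2],0,1]]}}

```text
time_s: 16.6
ee_pos: [609.8, -83.2, 96.9]
ee_rot: [179.9, 0.0, 90.0]
force: [-0.7, -0.2, -1.2]
gripper_width: 36.7
gripper_force: 25.0
```

```bash
python3 v.py p4 609 -82; python3 -c "
from h import *
print(env.state()['ee_pos'],env.state()['force'])"
```

```text
scene 8 210 [[589.2, -114.2, 9.1], [625.0, -94.7, 14.5], [641.7, -52.0, 26.2]]
scene 30 82 [[608.7, -101.2, 30.8], [625.6, -90.4, 41.1], [629.5, -67.9, 49.1]]
side 8 187 [[577.0, -99.9, 8.9], [604.1, -65.8, 14.6], [639.4, -47.7, 26.3]]
side 30 78 [[590.8, -80.0, 31.2], [605.3, -67.0, 39.9], [625.2, -62.2, 49.1]]
[610.12527719 -83.13302173  97.36340116] [-0.99857422  0.05350794 -0.3738673 ]
```

View pics/p4.png

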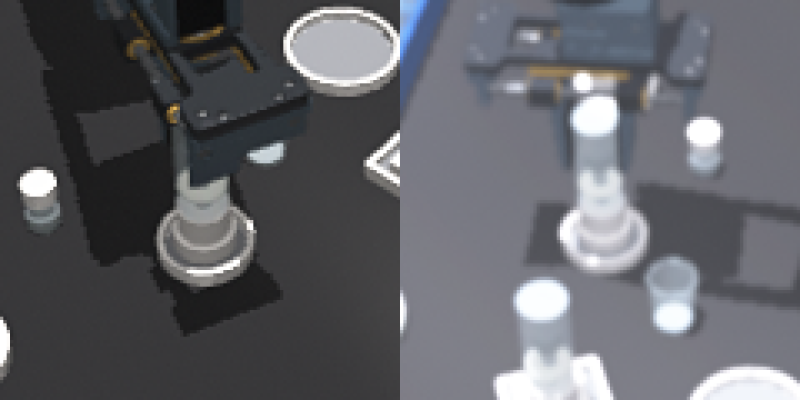

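The small base is centred in the round dish (scene crop 205,240; side 603,235). Lowering the last 6 mm and releasing.

Call:
{"method": "move_arm", "body": {"plan": [[[0,0,-0.3],0,1],[[0,0,-0.3],0,1],[[0,0,0],0,1],[[0,0,0],0,1]]}}

```text
time_s: 17.1
ee_pos: [609.7, -82.8, 91.0]
ee_rot: [179.9, 0.0, 90.0]
force: [-2.2, 0.5, 5.7]
gripper_width: 36.6
gripper_force: 25.0
```

Call:
{"method": "move_arm", "body": {"plan": [[[0,0,0],0,0.9],[[0,0,0],0,0],[[0,0,0],0,0],[[0,0,0],0,0],[[0,0,0],0,0]]}}

```text
time_s: 17.6
ee_pos: [609.2, -82.6, 89.6]
ee_rot: [-180.0, -0.0, 90.0]
force: [-0.5, -0.1, 0.3]
gripper_width: 65.7
gripper_force: 0.0
```

Call:
{"method": "move_arm", "body": {"plan": [[[0,0,1],0,0],[[0,0,3],0,0],[[0,0,4],0,0],[[0,0,3],0,0],[[0.2,-2.5,0],0,0]]}}

```text
time_s: 18.1
ee_pos: [614.1, -106.2, 206.4]
ee_rot: [179.4, 0.0, 90.2]
force: [-0.5, 0.0, -0.6]
gripper_width: 91.5
gripper_force: 0.0
```

Call:
{"method": "move_arm", "body": {"plan": [[[0.2,-4,0],0,0],[[0.3,-4,0],0,0],[[0.3,-4.2,0],0,0],[[0.5,-4.2,0],0,0],[[0,0,0],0,0]]}}

```text
time_s: 18.6
ee_pos: [624.3, -277.0, 200.0]
ee_rot: [179.9, 0.2, 89.7]
force: [0.3, 0.2, 0.1]
gripper_width: 91.1
gripper_force: 0.0
```

```bash
python3 v.py p5 609 -82; python3 - <<'E'
from h import *
p=env.grab_frame('wrist')
print(env.state()['ee_pos'],env.state()['ee_rot'])
for l in['lamp_small','lamp_large']:
  q=env.landmark_of(p,l);print([(a['point'],a['score'],at_z(p,a['point'],0,True)) for a in q])
a=cv2.imread('pics/p5.png');b=cv2.resize(p['frame'][:,:,::-1],(533,400));cv2.imwrite('pics/p5b.png',cv2.resize(np.hstack([a[:,:400],b]),(800,343)))
E
```

```text
scene 8 258 [[593.2, -113.9, 9.3], [626.6, -91.2, 14.3], [642.6, -51.2, 24.7]]
scene 30 102 [[608.9, -100.3, 31.6], [625.4, -88.7, 41.2], [629.5, -67.9, 48.5]]
side 8 200 [[576.9, -98.9, 8.9], [604.3, -66.7, 14.2], [639.2, -48.1, 25.4]]
side 30 78 [[590.9, -79.5, 31.2], [605.2, -67.8, 41.5], [624.7, -62.9, 48.1]]
[ 624.18525675 -271.35489738  200.21890608] [ 1.79993625e+02 -4.13216291e-02  8.99752791e+01]
[([259.8, 14.6], 0.81, array([609.07498812, -80.82844635,   0.        ]))]
[([271.7, 180.0], 0.86, array([ 622.00574491, -274.2352057 ,    0.        ]))]
```

View pics/p5b.png

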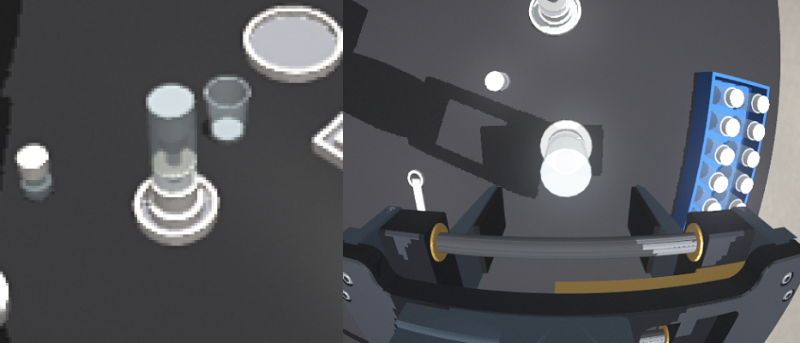

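Small lamp is upright and seated (left, 172,165). Lamp_large is centred between the fingers (right, 567,170). Descending on it.

Call:
{"method": "move_arm", "body": {"plan": [[[0,0,-2],0,0],[[0,0,-4],0,0],[[0,0,-3.3],0,0],[[0,0,-2.1],0,0],[[0,0,0],0,0]]}}

```text
time_s: 19.35
ee_pos: [622.2, -269.2, 82.7]
ee_rot: [-179.6, -0.2, 90.1]
force: [-0.5, -0.7, 0.8]
gripper_width: 91.3
gripper_force: 0.0
```

Call:
{"method": "move_arm", "body": {"plan": [[[0,0,0],0,1],[[0,0,0],0,1],[[0,0,0],0,1],[[0,0,0],0,1],[[0,0,0],0,1]]}}

```text
time_s: 19.85
ee_pos: [624.6, -271.8, 86.7]
ee_rot: [179.9, 0.0, 90.0]
force: [1.0, 0.1, -0.6]
gripper_width: 54.1
gripper_force: 0.0
```

Call:
{"method": "move_arm", "body": {"plan": [[[0,0,0],0,1],[[0,0,0],0,1],[[0,0,0],0,1]]}}

```text
time_s: 20.15
ee_pos: [624.2, -271.9, 86.4]
ee_rot: [180.0, 0.0, 90.0]
force: [-1.5, 0.8, 3.3]
gripper_width: 49.6
gripper_force: 25.0
```

Call:
{"method": "move_arm", "body": {"plan": [[[0,0,1],0,1],[[0,0,4],0,1],[[0,0,4],0,1],[[-2.5,0,1],0,1],[[-3.5,0.5,0],0,1]]}}

```text
time_s: 20.65
ee_pos: [566.2, -267.7, 188.3]
ee_rot: [179.7, 0.2, 90.0]
force: [-0.0, -0.9, -3.3]
gripper_width: 49.9
gripper_force: 25.0
```

Call:
{"method": "move_arm", "body": {"plan": [[[-3.5,1.5,0],0,1],[[-3,2.5,0],0,1],[[-1.7,3.2,0],0,1],[[-1,3.5,0],0,1],[[0,3.7,0],0,1]]}}

```text
time_s: 21.15
ee_pos: [470.4, -121.7, 186.1]
ee_rot: [-179.9, -0.0, 89.9]
force: [2.1, 0.5, -3.0]
gripper_width: 49.7
gripper_force: 25.0
```

Call:
{"method": "move_arm", "body": {"plan": [[[0,4,0],0,1],[[0,4,0],0,1],[[0,4,0],0,1],[[0,4,0],0,1],[[0,3.5,0],0,1]]}}

```text
time_s: 21.65
ee_pos: [471.9, 74.2, 186.1]
ee_rot: [180.0, -0.0, 90.0]
force: [0.5, 0.7, -3.1]
gripper_width: 49.5
gripper_force: 25.0
```

Call:
{"method": "move_arm", "body": {"plan": [[[0,2,0],0,1],[[0,1,0],0,1],[[0,0,0],0,1],[[0,0,0],0,1]]}}

```text
time_s: 22.05
ee_pos: [472.2, 101.5, 185.9]
ee_rot: [-180.0, 0.0, 90.0]
force: [0.9, 0.7, -3.3]
gripper_width: 49.6
gripper_force: 25.0
```

Call:
{"method": "move_arm", "body": {"plan": [[[0,0.1,-3],0,1],[[0,0,-4],0,1],[[0,0,-1.2],0,1],[[0,0,-0.5],0,1],[[0,0,-0.2],0,1]]}}

```text
time_s: 22.55
ee_pos: [472.7, 102.4, 96.9]
ee_rot: [180.0, 0.0, 89.9]
force: [-0.0, 0.5, -2.2]
gripper_width: 49.6
gripper_force: 25.0
```

```bash
python3 v.py p6 472 104; python3 -c "
from h import *
print(env.state()['ee_pos'],env.state()['force'])"
```

```text
scene 8 328 [[443.4, 60.1, 9.5], [496.0, 87.1, 19.3], [518.0, 145.4, 27.2]]
scene 30 98 [[471.8, 79.0, 30.8], [493.1, 90.5, 41.0], [498.7, 116.7, 49.4]]
side 8 397 [[429.2, 77.8, 9.1], [468.6, 128.0, 17.0], [512.6, 149.1, 27.3]]
side 30 110 [[449.6, 112.3, 30.6], [470.8, 126.1, 39.9], [495.7, 132.1, 48.8]]
[473.14127875 102.86650153  97.7129381 ] [ 0.80595359  0.18714543 -2.48400942]
```

View pics/p6.png

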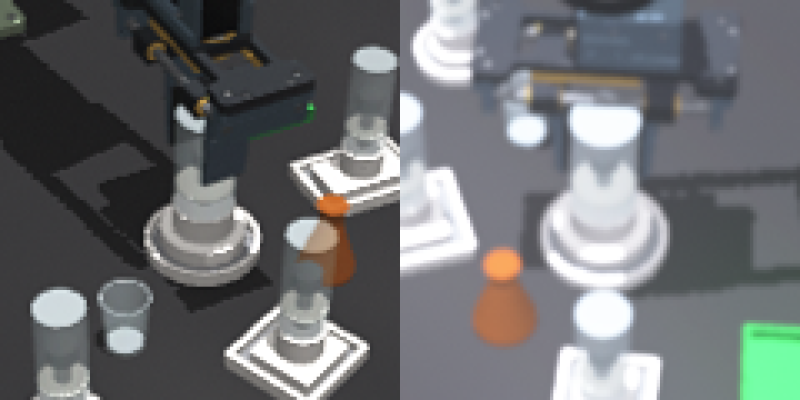

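The large base is centred in its dish (scene crop 203,240; side 603,235). About 7 mm to go, then release.

Call:
{"method": "move_arm", "body": {"plan": [[[0,0,-0.3],0,1],[[0,0,-0.3],0,1],[[0,0,-0.1],0,1],[[0,0,0],0,1]]}}

```text
time_s: 23.05
ee_pos: [472.4, 103.3, 90.4]
ee_rot: [180.0, 0.0, 90.0]
force: [-1.0, -0.2, -0.2]
gripper_width: 49.7
gripper_force: 25.0
```

Call:
{"method": "move_arm", "body": {"plan": [[[0,0,0],0,0.9],[[0,0,0],0,0],[[0,0,0],0,0],[[0,0,0],0,0],[[0,0,0],0,0]]}}

```text
time_s: 23.55
ee_pos: [472.5, 103.3, 90.0]
ee_rot: [180.0, -0.0, 90.0]
force: [0.9, -0.1, 0.2]
gripper_width: 78.6
gripper_force: 0.0
```

Call:
{"method": "move_arm", "body": {"plan": [[[0,0,1],0,0],[[0,0,3],0,0],[[0,0,4],0,0],[[0,0,4],0,0],[[0,0,4],0,0]]}}

```text
time_s: 24.05
ee_pos: [472.1, 103.2, 252.4]
ee_rot: [179.9, -0.0, 90.0]
force: [0.9, 1.1, -0.3]
gripper_width: 91.2
gripper_force: 0.0
```

```bash
python3 - <<'E'
from h import *
p=env.grab_frame('scene');a=p['frame'][130:340,140:420,::-1];cv2.imwrite('pics/f.png',cv2.resize(a,(800,600),interpolation=3))
for l in ['beaker','flask']:
  print(l,[(a['point'],round(a['score'],2)) for a in env.landmark_of(p,l)[:2]])
print(env.state()['ee_pos'],env.state()['gripper_width'])
E
```

```text
beaker [([276.2, 249.4], 0.7)]
flask [([332.3, 224.0], 0.57)]
[473.85670453 103.58923261 253.40126271] 91.09075765067044
```

View pics/f.png

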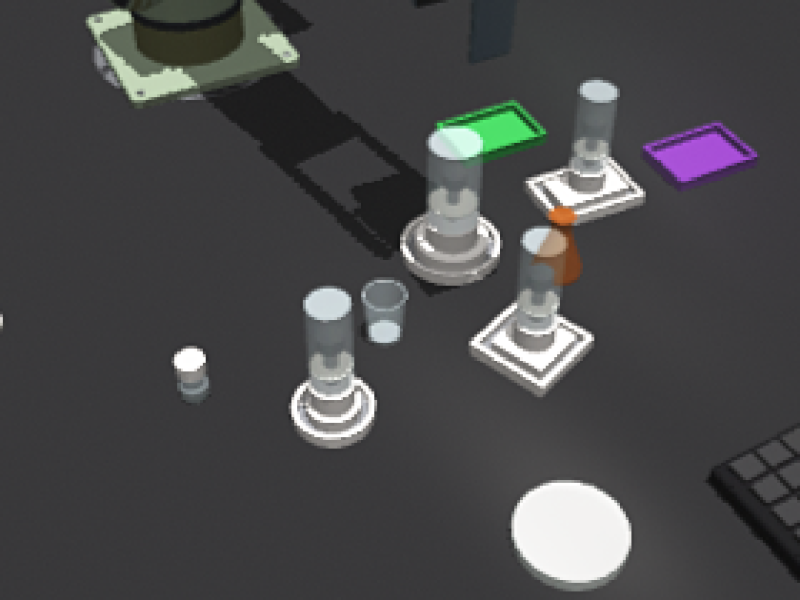

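All four lamps stand upright in their holders: large (452,200), oblong (590,150), square (538,300), small (332,370). The beaker (384,312) and flask (562,245) are where they started, and the gripper is clear.

```bash
python3 -c "
from workcell import env
print(env.job_done())"
```

```text
the job is handed in; nothing more can be done
None
```

All four lamps stand upright in their matching white holders, the beaker and flask were left in place, and the job was handed in at about 24 s of the 109 s allowed.

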